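# Lock the tilting carving stand

### The job

Press the lever of the tilting carving stand down until it meets its stop, so that the carved goose stands upright and the hole hidden in the shaft comes under the hole in the top of the green housing. Then take the locking pin with the red grip from the wooden rack, push it down into that hole until it is fully home on its collar, and let go.

Things in the scene. Friction and masses are not known exactly. Their poses are not given: they have to be found in the camera images.
- shaft (a joint): Angle of the stand's level steel shaft (36 mm thick). 0: lever level, on its hard stop, goose upright, cross-hole vertical under the housing's hole. It grows as the lever rises, to 1.2 rad, and starts at 0.65 to 1.05, where the shaft blocks the pin about 14 mm below the mouth. Friction (0.25 N m, some 5 N at the lever) holds it where it is left. Within 10 degrees of 0 the pin passes.
- hole (a point): Centre of the mouth of the round hole (20 mm, chamfered to 30) in the top of the fixed stand's green housing (64 mm square, top 102 mm up). x: the side the lever points to; z up. The shaft's axis lies 32 mm below, along y. The lever, a 14 mm round bar at y = +75 mm, rises at the shaft angle; pushing straight down at x = +50 mm turns it to level. Goose at y = -90 mm, up to 77 mm above this point.
- lever_knob (a point): Centre of the black ball, 30 mm across, at the lever's end, 130 mm from the shaft's axis. It is 70 mm above the table, level with the shaft's axis, when the lever is on its stop (a short post with a rubber top).
- pin_grip (a point): Centre of the locking pin's red grip (24 mm across, 50 tall). Below it a collar (40 mm across, 6 thick, underside 31 mm below this point) and a 12 mm shank with tapered foot, 97 mm below. 0.11 kg. It stands in one of a rack's 3 holes, 80 mm apart, rack top 74 mm up; z up, x across the row. Fully home: 31 mm above the mouth. Beside it: a blue-gripped pin (too thick), a gouge.
Mind the look-alikes: they are no part of the job. What is shaped like the part that bears pin_grip but white is not meant.

How it is judged:
By the outcome, as a careful person would: the job done as asked, in the order asked, and still so for the second after the job is handed in, with the robot touching nothing.
It also fails if it takes over 64 s, if anything falls off the work surface, if the arm or the gripper's body presses on something with over 40 N, if the wrist force passes 120 N, or if a joint passes its speed limit or range.

### The arm

A 6-joint arm with a two-finger parallel gripper is mounted at the origin on the work surface. World frame = base frame: x ahead of the robot, y to its left, z up, the work surface at z = 0. Lengths are in mm, angles in rad, forces in N, time in s.
With the tool pointing down it reaches from about 350 to 875 mm from the base axis. Payload 4.2 kg.
Tool frame: the origin (TCP) lies midway between the tips of the shut fingers; the grasp point (between the pads) lies 19 mm behind it; z points along the fingers, y is the line along which they close (so a half turn about z gives the same grasp; the last joint's range is limited). The gripper opens to 85 mm and grips with 20 to 120 N. Pads are 22 mm wide; open, the fingers measure 114 mm over their backs; the gripper's body (76 mm by 85 mm) begins 54 mm behind the grasp point. The pads swing forward as they close: fully open they stand 13 mm farther back than shut.
Start: joints at [0.259, 0.385, 0.008, 0, -1.194, -0.259], TCP at [624.979, 0.025, 231.312] pointing down, gripper open.
Joint ranges: [-3.14, 3.14], [-1.21, 2.06], [-1.07, 1.41], [-3.16, 2.05], [-2.99, -0.16], [-3.1, 3.1]. Speed limits (rad/s): [2.79, 2.79, 3.14, 3.14, 3.14, 3.14].

### API

Orientations are given as a unit quaternion [x, y, z, w].
In Python, from bench import read_state, get_image, job_done gives the robot as it stands.
- The arm moves only by the tool servo_tool, never from a script. Its arguments are lists of equal length, an entry for each row: "rotation": the turn, a rotation vector about the world's x, y, z scaled (see below), a list of three; "slide": the shift along the world's x, y, z scaled (see below), a list of three; "grip": the opening, from -1 (shut) to 1 (fully open). In form: {"rotation": [[rx, ry, rz], ...], "slide": [[tx, ty, tz], ...], "grip": [grip, ...]}. A call has 1 to 8 rows; each row is the pose to reach, as a shift and turn from the pose commanded when the call began, turning the shorter way round; what a row does not reach only later rows make up. The controller multiplies each number of a shift by 0.2 m and each number of a turn by 360 degrees. A row lasts 1/8 s, in which the tool goes at most 62.5 mm and 10.7 degrees, less where a joint would pass 70% of its speed; a pose out of reach is approached as far as the arm can. A call with a number of a shift or a turn outside -1 to 1 is refused whole. A call with a gripper value outside its range is refused whole. The fingers move at their own pace and stop on an object; the grip force is fixed at half the most. Time passes only in rows, so rows that repeat a pose let the fingers close. It gives the time, the measured TCP pose, the force, the opening and the grip force at its end, in the units of the state.
- read_state(): the state, without advancing time (a new reading comes with each control period).
- get_image(name): name is "scene" or "side" or "wrist"; returns a dict with "image" (400x640x3 uint8, red, green, blue), "depth" (400x640 float32, mm along the optical axis (not along the pixel's ray), 0 where there is no reading), "camera_matrix" (3x3 intrinsics, pixels), "k1" (the pictures are not rectified: a ray, as slopes to the right and down, at radius r is drawn at 1 + k1 r^2 times it, then the intrinsics apply), "rvec" (rotation vector, rad) and "tvec" (3), from world to camera coordinates, as OpenCV has them; the wrist camera has in their place "hand_eye" (4x4, takes a point from camera to tool coordinates, whose origin is the TCP and whose axes are the flange's). Camera axes: x right, y down, z forward; pixel columns grow to the right and rows downward; lengths in mm; the calibration is good to about 2 mm. A picture is of the moment at which its call begins: read the wrist's pose just before it.
- job_done(): hands the job in; it is judged then, once.
The state is a dict: "clock": time; "joints": joint angles; "joint_vel": joint speeds; "joint_efforts": joint torques, N m; "position": TCP position; "ee_rot": TCP orientation; "contact_force": force on the tool from outside, world axes, zero at the start; "wrist_torque": the same for the moment, N m; "gripper_width": finger opening in mm; "grasp_force": force on a finger pad.
Only numpy, scipy, OpenCV 4.12 (cv2) and the standard library are available. Lean on these libraries where they do the work, as an engineer would, in place of code of your own. Each camera call takes 0.05 s, during which the arm holds its last target. There are 200 camera calls.

## Working session

There is one attempt and no reset: what is moved stays moved. The work goes in short steps, Python scripts to look and compute and a tool call to move; the robot and the scene stay as the last step left them, time stands still between calls to the robot, and variables do not carry over. Pictures are saved under pics/ and viewed, at most 10 in all, crops included, and the job is handed in when it is done.

Besides the shell and the picture viewer there is one more tool, called after ">>>" in YAML: its name, and indented under it one key for each argument. servo_tool: Moves the arm, as the interface text tells. Shifts and turns lie within -1 to 1; 1 stands for 0.2 m of shift or 360 degrees of turn. Its arguments: {"type":"object","properties":{"rotation":{"type":"array","items":{"type":"array","items":{"type":"number","minimum":-1,"maximum":1}}},"slide":{"type":"array","items":{"type":"array","items":{"type":"number","minimum":-1,"maximum":1}}},"grip":{"type":"array","items":{"type":"number"}}},"required":["rotation","slide","grip"]}

```bash
mkdir -p pics
cat > h.py <<'E'
import numpy as np,cv2
from bench import read_state,get_image,job_done
from scipy.spatial.transform import Rotation as R
def snap(n,f=None):
    s=read_state(); d=get_image(n)
    if n=='wrist':
        T=np.eye(4);T[:3,:3]=R.from_quat(s['ee_rot']).as_matrix();T[:3,3]=s['position'];T=T@np.array(d['hand_eye'])
    else:
        T=np.eye(4);T[:3,:3]=cv2.Rodrigues(np.array(d['rvec'],float))[0];T[:3,3]=np.ravel(d['tvec']);T=np.linalg.inv(T)
    d['T']=T
    if f: cv2.imwrite('pics/'+f,d['image'][:,:,::-1])
    np.savez('/tmp/%s.npz'%n,**{k:np.asarray(v) for k,v in d.items()})
    return d
def load(n): return dict(np.load('/tmp/%s.npz'%n))
def cloud(d):
    K=np.array(d['camera_matrix'],float);h,w=d['depth'].shape
    u,v=np.meshgrid(np.arange(w),np.arange(h))
    p=np.stack([u,v],-1).reshape(-1,1,2).astype(float)
    q=cv2.undistortPoints(p,K,np.array([float(d['k1']),0,0,0])).reshape(h,w,2)
    z=d['depth'][...,None]
    P=np.concatenate([q*z,z],-1)
    return P@d['T'][:3,:3].T+d['T'][:3,3]
E
python3 - <<'E'
from h import *
a=snap('scene','s0.png');b=snap('side','d0.png')
print(read_state())
E
```

```text
{'clock': 0.1, 'joints': array([ 2.58596716e-01,  3.85441979e-01,  6.75565970e-03, -4.07111329e-04,
       -1.19399029e+00, -2.58616455e-01]), 'joint_vel': array([-9.51180650e-04, -1.11768990e-03,  2.76517728e-03,  1.28180751e-03,
       -5.85014287e-04,  1.43055605e-05]), 'joint_efforts': array([-2.41840362e-04, -3.93318665e+01,  1.88929778e+01,  4.19793829e+00,
       -2.58899068e-03, -3.31562532e-06]), 'position': array([6.24479051e+02, 7.34524235e-03, 2.30355180e+02]), 'ee_rot': array([-7.07046388e-01,  7.07166519e-01,  6.36221527e-04, -7.17557299e-04]), 'contact_force': array([ 0.43728705, -1.00649698, -0.1991352 ]), 'wrist_torque': array([ 0.01301535, -0.00245812, -0.02525537]), 'grasp_force': 0.0, 'gripper_width': 85.24679995870522}
```

View pics/s0.png

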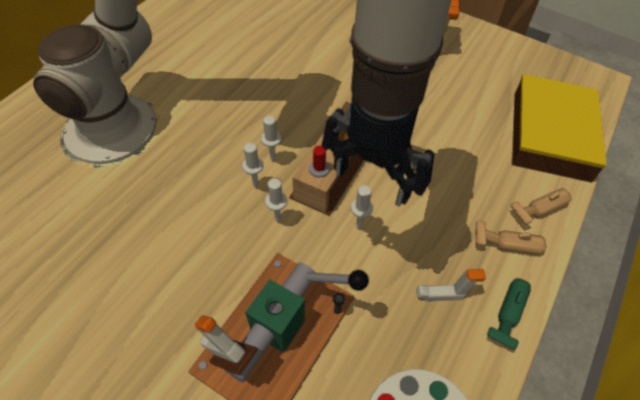

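View pics/d0.png

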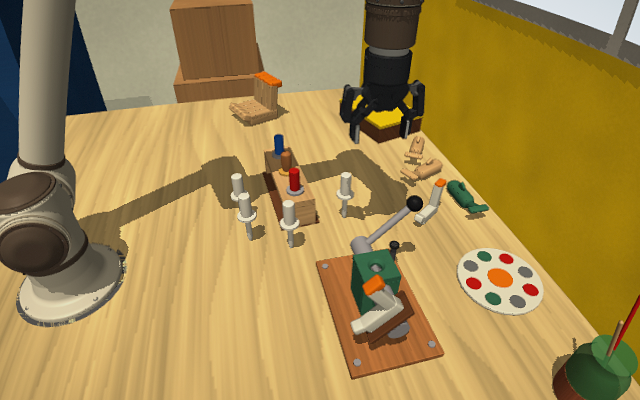

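The scene view shows the red grip at (319,158), the housing hole at (276,308) and the knob at (358,280). In the side view they are at (294,180), (377,268) and (414,203). Four white decoy pins stand around the rack.

Run:
```python
from h import *
for n in ('scene','side'):
    d=load(n);P=cloud(d);im=d['image'].astype(int);r,g,b=im[...,0],im[...,1],im[...,2]
    def rep(name,m):
        q=P[m&(d['depth']>0)];print(n,name,len(q),np.median(q,0).round(1),np.percentile(q,2,axis=0).round(1),np.percentile(q,98,axis=0).round(1))
    W=np.linalg.norm(P[...,:2]-[0,0],axis=-1)
    Z=P[...,2]
    u,v=np.meshgrid(np.arange(640),np.arange(400))
    c={'scene':((319,158),(276,308),(358,280)),'side':((294,180),(377,268),(414,203))}[n]
    near=lambda i,k:(abs(u-c[i][0])<k)&(abs(v-c[i][1])<k)
    rep('red',near(0,20)&(r>2*g)&(r>100)&(Z>70))
    rep('blk',near(2,12)&(r<60)&(g<60)&(Z>60))
    gm=near(1,35)&(g>1.2*r)&(g>b)&(Z>96)&(Z<108)
    rep('greentop',gm)
    q=P[gm][:,:2].astype(np.float32)
    print(cv2.minAreaRect(q))
    for i in range(3): print(P[c[i][1],c[i][0]].round(1))
    wm=near(0,45)&(Z>70)&(Z<78)
    rep('racktop',wm)
    # white pins
    hm=(Z>110)&(Z<140)&(P[...,0]<600)&(P[...,0]>300)&(r>150)&(b>120)
    k,l,st,ce=cv2.connectedComponentsWithStats(hm.astype(np.uint8))
    for i in range(1,k):
        if st[i,4]>30: print('white',np.median(P[l==i],0).round(0),ce[i].round(0))
```

```text
scene red 93 [479.6  99.8 129.2] [469.   92.3 124.6] [489.2 109.  131.2]
scene blk 303 [667.6 -98.2 169.4] [ 655.2 -107.5  159.4] [678.8 -85.2 174.7]
scene greentop 1644 [ 575.6 -172.   101.2] [ 543.5 -201.6   97. ] [ 605.3 -139.7  103.7]
((573.7767333984375, -170.2041015625), (64.15129852294922, 65.06005859375), 1.0629163980484009)
[483.8  93.6 118. ]
[ 574.4 -169.3   91.5]
[668.4 -99.9 172.6]
scene racktop 994 [475.5  88.5  73.6] [369.7  14.2  70.5] [515.1 244.3  77.5]
white [355. 120. 121.] [269. 119.]
white [367.  45. 121.] [250. 147.]
white [451.   3. 122.] [274. 183.]
white [586.  74. 121.] [364. 190.]
side red 212 [477.6  94.5 114. ] [468.8  90.3  83.4] [488.5 159.  132.1]
side blk 200 [ 662.6 -101.   168. ] [ 652.5 -107.5  154.3] [677.1 -89.4 175.5]
side greentop 987 [ 577.7 -167.5  102.8] [ 542.  -201.1   97.1] [ 604.5 -138.4  104.8]
((573.6196899414062, -169.1855010986328), (66.47270965576172, 65.32120513916016), 88.97551727294922)
[477.7  93.4 111.6]
[ 577.4 -167.2   92.3]
[ 660.3 -103.2  170.6]
side racktop 1155 [462.3 135.1  75.4] [380.7  -0.9  71.1] [515.7 296.3  77.5]
white [356. 115. 123.] [236. 178.]
white [585.  70. 123.] [345. 176.]
white [367.  41. 122.] [243. 198.]
white [450.  -2. 123.] [288. 205.]
white [ 562. -269.  123.] [391. 307.]
```

>>> servo_tool:
  rotation:
    - [0, 0, 0]
    - [0, 0, 0]
    - [0, 0, 0]
    - [0, 0, 0]
    - [0, 0, 0]
    - [0, 0, 0]
    - [0, 0, 0]
    - [0, 0, 0]
  slide:
    - [-0.01, -0.25, 0]
    - [-0.01, -0.48, 0]
    - [-0.01, -0.48, 0]
    - [-0.01, -0.48, 0]
    - [-0.01, -0.48, 0]
    - [-0.01, -0.48, -0.1]
    - [-0.01, -0.48, -0.25]
    - [-0.01, -0.48, -0.38]
  grip: [-1, -1, -1, -1, -1, -1, -1, -1]

```text
clock: 1.1
position: [622.9, -94.7, 154.4]
ee_rot: [0.708, -0.707, -0.0, -0.0]
contact_force: [0.2, -0.1, -0.6]
gripper_width: -0.3
grasp_force: 0.0
```

Run:
```python
from h import *
d=snap('side','d1.png');P=cloud(d);im=d['image'].astype(int);r,g,b=im[...,0],im[...,1],im[...,2];Z=P[...,2]
m=(b>1.5*r)&(b>1.4*g)&(Z>80)&(Z<140)&(P[...,0]>300)&(P[...,0]<600);print('blue',m.sum(),np.median(P[m],0))
m=(r>2.2*g)&(Z>100)&(Z<128)&(P[...,0]>440)&(P[...,0]<520)&(P[...,1]<130)&(P[...,1]>60)
q=P[m][:,:2];print('red',m.sum(),np.percentile(q,[5,50,95],axis=0))
for z in(96,):
  c=np.linalg.lstsq(np.c_[2*q,np.ones(len(q))],(q**2).sum(1),rcond=None)[0];print('circ',c[:2],np.sqrt(c[2]+c[0]**2+c[1]**2))
```

```text
blue 156 [464.59080936 253.77629179 112.28531713]
red 108 [[468.89461722  91.84745264]
 [477.68993917  94.11982916]
 [488.82979092 100.89493641]]
circ [480.05245985 102.92570186] 10.791332798068225
```

View pics/d1.png

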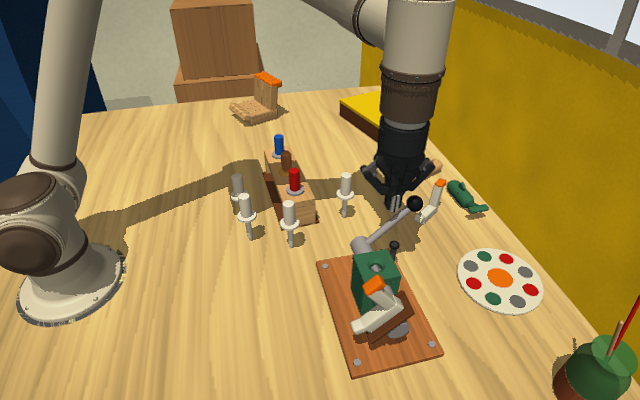

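The shut fingers are just above the lever, at about (400,205) in the side view. The rack row runs almost along y, so the fingers already close across it. Next I press the lever down.

>>> servo_tool:
  rotation:
    - [0, 0, 0]
    - [0, 0, 0]
    - [0, 0, 0]
    - [0, 0, 0]
    - [0, 0, 0]
    - [0, 0, 0]
    - [0, 0, 0]
    - [0, 0, 0]
  slide:
    - [0, 0, -0.05]
    - [0, 0, -0.1]
    - [0, 0, -0.15]
    - [0, 0, -0.2]
    - [0, 0, -0.25]
    - [0, 0, -0.3]
    - [0, 0, -0.34]
    - [0, 0, -0.37]
  grip: [-1, -1, -1, -1, -1, -1, -1, -1]

```text
clock: 2.15
position: [624.3, -96.0, 81.6]
ee_rot: [0.707, -0.707, 0.001, -0.001]
contact_force: [3.3, -0.1, 5.3]
gripper_width: 0.2
grasp_force: 2.3
```

>>> servo_tool:
  rotation:
    - [0, 0, 0]
    - [0, 0, 0]
    - [0, 0, 0]
  slide:
    - [0, 0, -0.01]
    - [0, 0, -0.02]
    - [0, 0, -0.02]
  grip: [-1, -1, -1]

```text
clock: 2.52
position: [623.2, -95.9, 77.4]
ee_rot: [0.707, -0.707, 0.0, -0.0]
contact_force: [2.6, -0.5, 4.6]
gripper_width: 0.3
grasp_force: 2.1
```

>>> servo_tool:
  rotation:
    - [0, 0, 0]
    - [0, 0, 0]
  slide:
    - [0, 0, -0.005]
    - [0, 0, -0.005]
  grip: [-1, -1]

```text
clock: 2.78
position: [623.3, -96.0, 76.9]
ee_rot: [0.707, -0.707, 0.0, -0.0]
contact_force: [2.9, 0.2, 6.1]
gripper_width: 0.3
grasp_force: 3.1
```

>>> servo_tool:
  rotation:
    - [0, 0, 0]
    - [0, 0, 0]
  slide:
    - [0, 0, -0.005]
    - [0, 0, -0.005]
  grip: [-1, -1]

```text
clock: 3.02
position: [623.4, -95.9, 76.8]
ee_rot: [0.707, -0.707, 0.001, -0.0]
contact_force: [0.6, 1.3, 9.2]
gripper_width: -0.0
grasp_force: 4.9
```

>>> servo_tool:
  rotation:
    - [0, 0, 0]
    - [0, 0, 0]
    - [0, 0, 0]
    - [0, 0, 0]
    - [0, 0, 0]
    - [0, 0, 0]
    - [0, 0, 0]
    - [0, 0, 0]
  slide:
    - [0, 0, -0.005]
    - [0, 0, -0.005]
    - [0, 0, 0.25]
    - [0, 0, 0.5]
    - [0, 0, 0.78]
    - [-0.15, 0.2, 0.78]
    - [-0.3, 0.4, 0.78]
    - [-0.45, 0.6, 0.78]
  grip: [-1, -1, -1, -1, 1, 1, 1, 1]

```text
clock: 4.03
position: [529.2, 24.4, 229.0]
ee_rot: [-0.707, 0.708, 0.002, -0.003]
contact_force: [1.1, 1.2, 1.0]
gripper_width: 72.4
grasp_force: 0.0
```

>>> servo_tool:
  rotation:
    - [0, 0, 0]
    - [0, 0, 0]
    - [0, 0, 0]
    - [0, 0, 0]
  slide:
    - [-0.15, 0.2, 0]
    - [-0.27, 0.38, 0]
    - [-0.27, 0.38, 0]
    - [-0.27, 0.38, 0]
  grip: [1, 1, 1, 1]

```text
clock: 4.53
position: [477.6, 99.4, 230.1]
ee_rot: [0.707, -0.707, -0.001, 0.002]
contact_force: [1.0, -0.4, 0.6]
gripper_width: 85.5
grasp_force: 0.0
```

Run:
```python
from h import *
w=snap('wrist','w1.png');s=snap('scene','s1.png');e=snap('side')
print(read_state()['position'])
for n,d in(('w',w),('s',s),('e',e)):
    P=cloud(d);im=d['image'].astype(int);r,g,b=im[...,0],im[...,1],im[...,2];Z=P[...,2]
    m=(r>2.2*g)&(r>60)&(Z>127)&(Z<135)&(abs(P[...,0]-480)<30)&(abs(P[...,1]-98)<30);q=P[m]
    print(n,'redtop',m.sum(), m.any() and (np.median(q,0),q.min(0),q.max(0)))
    m=(r<60)&(g<60)&(b<60)&(abs(P[...,0]-700)<35)&(abs(P[...,1]+97)<30)&(Z>50)
    print('knob',m.sum(),m.any() and (np.median(P[m],0),P[m].max(0)))
    m=(g>1.2*r)&(g>b)&(Z>98)&(Z<106)&(abs(P[...,0]-574)<45)&(abs(P[...,1]+170)<45)
    if m.sum()>50: print('top',cv2.minAreaRect(P[m][:,:2].astype(np.float32)),np.median(Z[m]))
```

```text
[478.82881484  99.0872764  230.56982972]
w redtop 510 (array([480.56302122, 101.19126464, 129.06576595]), array([469.49890722,  90.70612441, 127.0097712 ]), array([490.83062414, 113.45672369, 131.57267018]))
knob 0 False
s redtop 94 (array([479.97600829, 100.93812331, 129.47347781]), array([468.75137456,  90.78200994, 127.03414396]), array([490.20242253, 112.09723168, 131.75471099]))
knob 272 (array([702.97397132, -97.66055332,  79.93881436]), array([716.13471195, -81.38607088,  85.81678591]))
top ((573.8345947265625, -170.0876007080078), (64.12210083007812, 65.02996826171875), 1.0154849290847778) 101.24106619659477
e redtop 60 (array([479.72173126,  99.83051082, 130.94169641]), array([468.64973654,  91.56185732, 127.59217319]), array([490.73968137, 111.8669534 , 133.0242722 ]))
knob 145 (array([ 698.46471819, -100.34258876,   80.18652084]), array([712.41978438, -83.94330155,  87.16427785]))
top ((573.1968383789062, -169.4599609375), (64.5229721069336, 66.62432098388672), 0.2840788662433624) 102.91267681088527
```

View pics/w1.png

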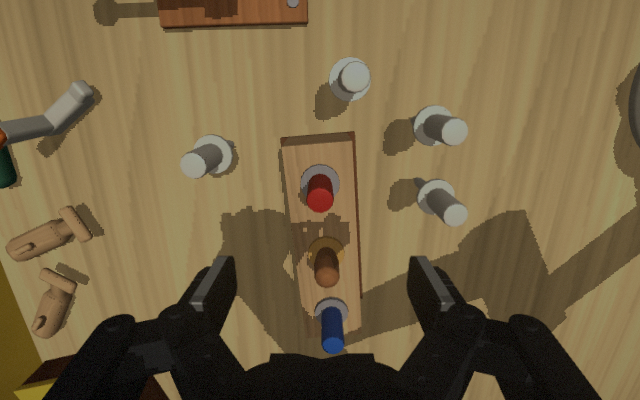

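View pics/s1.png

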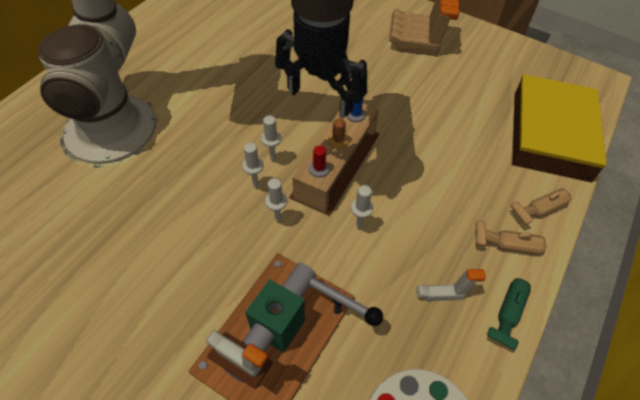

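The knob at (374,316) is down level, and the goose has turned. The wrist view shows the red grip at (320,190), centred between the fingers. Next I descend and grip it.

>>> servo_tool:
  rotation:
    - [0, 0, 0]
    - [0, 0, 0]
    - [0, 0, 0]
    - [0, 0, 0]
    - [0, 0, 0]
    - [0, 0, 0]
    - [0, 0, 0]
    - [0, 0, 0]
  slide:
    - [0.005, 0.0075, -0.15]
    - [0.005, 0.0075, -0.3]
    - [0.005, 0.0075, -0.45]
    - [0.005, 0.0075, -0.6]
    - [0.005, 0.0075, -0.68]
    - [0.005, 0.0075, -0.72]
    - [0.005, 0.0075, -0.72]
    - [0.005, 0.0075, -0.72]
  grip: [1, 1, 1, 1, 1, 1, 1, 1]

```text
clock: 5.68
position: [480.6, 101.6, 88.0]
ee_rot: [-0.707, 0.707, -0.0, 0.001]
contact_force: [0.5, 0.4, 0.6]
gripper_width: 85.5
grasp_force: 0.0
```

>>> servo_tool:
  rotation:
    - [0, 0, 0]
    - [0, 0, 0]
    - [0, 0, 0]
    - [0, 0, 0]
    - [0, 0, 0]
    - [0, 0, 0]
    - [0, 0, 0]
    - [0, 0, 0]
  slide:
    - [0, 0, 0]
    - [0, 0, 0]
    - [0, 0, 0]
    - [0, 0, 0]
    - [0, 0, 0]
    - [0, 0, 0]
    - [0, 0, 0]
    - [0, 0, 0]
  grip: [-1, -1, -1, -1, -1, -1, -1, -1]

```text
clock: 6.68
position: [480.2, 101.7, 87.6]
ee_rot: [0.707, -0.707, 0.0, -0.0]
contact_force: [-1.1, 1.2, 5.4]
gripper_width: 23.2
grasp_force: 58.7
```

>>> servo_tool:
  rotation:
    - [0, 0, 0]
    - [0, 0, 0]
    - [0, 0, 0]
    - [0, 0, 0]
    - [0, 0, 0]
    - [0, 0, 0]
    - [0, 0, 0]
    - [0, 0, 0]
  slide:
    - [0, 0, 0.1]
    - [0, 0, 0.25]
    - [0, 0, 0.4]
    - [0, 0, 0.55]
    - [0, 0, 0.7]
    - [0, 0, 0.8]
    - [0.05, -0.15, 0.85]
    - [0.1, -0.3, 0.85]
  grip: [-1, -1, -1, -1, -1, -1, -1, -1]

```text
clock: 7.68
position: [500.0, 41.2, 257.2]
ee_rot: [0.707, -0.707, -0.0, -0.0]
contact_force: [0.5, 0.6, -1.4]
gripper_width: 22.4
grasp_force: 58.9
```

>>> servo_tool:
  rotation:
    - [0, 0, 0]
    - [0, 0, 0]
    - [0, 0, 0]
    - [0, 0, 0]
    - [0, 0, 0]
    - [0, 0, 0]
    - [0, 0, 0]
    - [0, 0, 0]
  slide:
    - [0.07, -0.2, 0]
    - [0.14, -0.4, 0]
    - [0.2, -0.6, 0]
    - [0.27, -0.8, 0]
    - [0.33, -0.95, 0]
    - [0.36, -1.0, 0]
    - [0.37, -1.0, 0]
    - [0.37, -1.0, 0]
  grip: [-1, -1, -1, -1, -1, -1, -1, -1]

```text
clock: 8.68
position: [573.7, -157.6, 256.9]
ee_rot: [0.707, -0.707, -0.0, 0.0]
contact_force: [0.8, 0.6, -1.4]
gripper_width: 22.6
grasp_force: 58.9
```

>>> servo_tool:
  rotation:
    - [0, 0, 0]
    - [0, 0, 0]
    - [0, 0, 0]
    - [0, 0, 0]
  slide:
    - [0, -0.05, 0]
    - [0, -0.055, -0.1]
    - [0, -0.055, -0.2]
    - [0, -0.055, -0.2]
  grip: [-1, -1, -1, -1]

```text
clock: 9.18
position: [572.8, -169.2, 215.9]
ee_rot: [0.707, -0.707, -0.001, 0.001]
contact_force: [-0.5, -0.9, -1.2]
gripper_width: 22.7
grasp_force: 58.9
```

Run:
```python
from h import *
print(read_state()['position'],read_state()['gripper_width'])
s=snap('scene');e=snap('side')
a=s['image'][200:400,160:460];b=e['image'][150:350,270:510]
o=[cv2.resize(x,None,fx=2.5,fy=2.5)[:,:,::-1] for x in (a,)]
cv2.imwrite('pics/s2.png',o[0]);cv2.imwrite('pics/d2.png',cv2.resize(b,None,fx=2.8,fy=2.8)[:,:,::-1])
for n,d in(('s',s),('e',e)):
    P=cloud(d);im=d['image'].astype(int);Z=P[...,2]
    m=(abs(P[...,0]-574)<30)&(abs(P[...,1]+170)<30)
    for lo,hi in((122,132),(132,142),(142,152),(152,162)):
        q=P[m&(Z>lo)&(Z<hi)]
        if len(q)>5: print(n,lo,len(q),np.median(q,0).round(1),q.min(0).round(1),q.max(0).round(1))
```

```text
[ 572.82103489 -169.23311315  215.93898768] 22.676723417527416
s 142 15 [ 575.6 -171.7  149.8] [ 568.2 -173.4  143.2] [ 578.2 -166.2  151.9]
s 152 26 [ 576.7 -170.7  156.7] [ 569.5 -173.5  152.3] [ 578.2 -163.7  161. ]
e 142 19 [ 571.4 -170.8  148.2] [ 567.7 -173.2  142.2] [ 576.3 -167.3  151.8]
e 152 37 [ 570.3 -171.6  157.3] [ 567.1 -173.4  152. ] [ 578.2 -164.7  161.6]
```

View pics/s2.png

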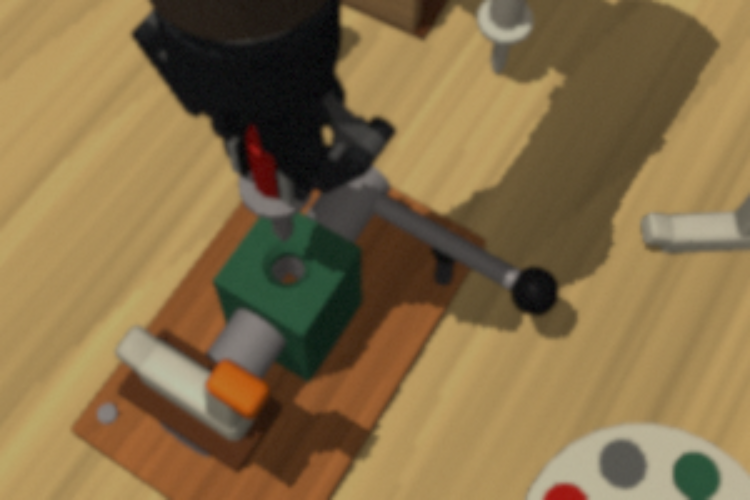

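View pics/d2.png

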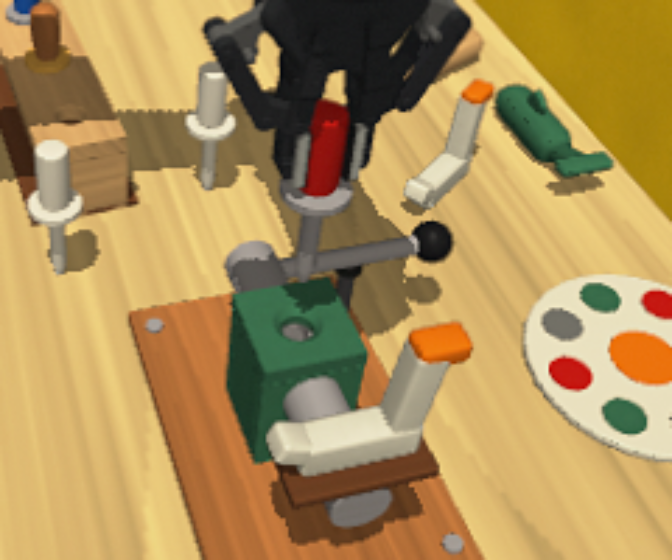

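The pin hangs above the hole. The grip runs from about (335,110) to (320,190) in the side crop, so it seems slightly tilted. I'll fit its axis from both views.

```bash
cat > axis.py <<'E'
from h import *
from scipy.optimize import least_squares
def proj(d,X):
    W=np.linalg.inv(d['T']);return cv2.projectPoints(np.array(X,float).reshape(-1,1,3),cv2.Rodrigues(W[:3,:3])[0],W[:3,3],np.array(d['camera_matrix'],float),np.array([float(d['k1']),0,0,0]))[0].reshape(-1,2)
def fit(zlo,zhi,c,rad=18,minpx=3,names=('scene','side'),show=True):
    D=[];
    for n in names:
        d=load(n);P=cloud(d);Z=P[...,2]
        m=(np.hypot(P[...,0]-c[0],P[...,1]-c[1])<rad)&(Z>zlo)&(Z<zhi)
        L=[]
        for v in np.unique(np.nonzero(m)[0]):
            u=np.nonzero(m[v])[0]
            if len(u)>=minpx: L.append(((u.min()+u.max())/2,v,len(u)))
        L=np.array(L);D.append((d,L))
        if show: print(n,L.tolist())
    zm=(zlo+zhi)/2
    def res(p):
        o=[]
        for d,L in D:
            q=proj(d,[[p[0]+p[2]*(z-zm),p[1]+p[3]*(z-zm),z] for z in (zlo,zhi)])
            t=(L[:,1]-q[0,1])/(q[1,1]-q[0,1]);o.append(L[:,0]-q[0,0]-t*(q[1,0]-q[0,0]))
        return np.concatenate(o)
    r=least_squares(res,[c[0],c[1],0,0],loss='soft_l1')
    return r.x,np.abs(r.fun).mean(),zm
E
python3 - <<'E'
from axis import *
print(fit(140,198,(573,-169.5)))
for n in('scene','side'):
    d=load(n);print(n,proj(d,[[573,-169.5,z] for z in (140,170,200,250)]).round(1).tolist())
    P=cloud(d);im=d['image'].astype(int);r,g=im[...,0],im[...,1]
    m=(r>2.5*g)&(r>70)&(np.hypot(P[...,0]-573,P[...,1]+170)<30)&(P[...,2]>200)
    for v in np.unique(np.nonzero(m)[0])[::4]: u=np.nonzero(m[v])[0];print(v,u.min(),u.max(),end='; ')
E
```

```text
scene [[275.0, 287.0, 5.0], [273.0, 288.0, 9.0], [273.0, 289.0, 9.0], [273.0, 290.0, 9.0], [273.0, 291.0, 9.0], [273.5, 292.0, 8.0], [273.0, 293.0, 7.0], [273.5, 294.0, 6.0], [273.0, 295.0, 3.0]]
side [[379.5, 227.0, 4.0], [381.0, 228.0, 7.0], [381.0, 229.0, 6.0], [380.5, 230.0, 6.0], [380.0, 231.0, 7.0], [380.0, 232.0, 7.0], [380.0, 233.0, 7.0], [380.0, 234.0, 7.0], [380.0, 235.0, 7.0], [379.5, 236.0, 8.0], [379.0, 237.0, 7.0], [379.0, 238.0, 7.0], [378.5, 239.0, 8.0], [378.5, 240.0, 8.0], [378.5, 241.0, 8.0], [378.5, 242.0, 8.0], [378.5, 243.0, 8.0], [378.0, 244.0, 7.0], [378.0, 245.0, 7.0], [378.0, 246.0, 7.0], [378.0, 247.0, 5.0], [378.0, 248.0, 5.0], [377.5, 249.0, 4.0]]
(array([ 5.73983537e+02, -1.66377433e+02,  4.91002454e-02,  8.79332109e-02]), np.float64(0.3050546662572606), 169.0)
scene [[273.1, 294.4], [271.7, 285.4], [270.2, 275.7], [267.4, 257.7]]
252 260 261; 256 259 262; 260 260 264; 264 260 268; 268 261 268; 272 262 269; 276 265 269; side [[377.8, 249.8], [379.6, 236.4], [381.6, 222.2], [385.2, 196.2]]
186 383 387; 190 382 393; 194 381 393; 198 382 393; 202 381 392; 206 380 392; 210 380 391; 214 379 390; 218 378 388;
```

The projected vertical line matches the observed shank and grip in both views, so the pin is upright and over the hole to within about 1 mm. I'll insert it.

>>> servo_tool:
  rotation:
    - [0, 0, 0]
    - [0, 0, 0]
    - [0, 0, 0]
    - [0, 0, 0]
    - [0, 0, 0]
    - [0, 0, 0]
    - [0, 0, 0]
    - [0, 0, 0]
  slide:
    - [0, 0, -0.06]
    - [0, 0, -0.12]
    - [0, 0, -0.16]
    - [0, 0, -0.19]
    - [0, 0, -0.22]
    - [0, 0, -0.24]
    - [0, 0, -0.26]
    - [0, 0, -0.28]
  grip: [-1, -1, -1, -1, -1, -1, -1, -1]

```text
clock: 10.28
position: [574.1, -169.5, 161.2]
ee_rot: [0.707, -0.707, 0.0, -0.0]
contact_force: [-0.5, 0.0, -0.8]
gripper_width: 22.7
grasp_force: 58.9
```

>>> servo_tool:
  rotation:
    - [0, 0, 0]
    - [0, 0, 0]
    - [0, 0, 0]
    - [0, 0, 0]
    - [0, 0, 0]
    - [0, 0, 0]
    - [0, 0, 0]
    - [0, 0, 0]
  slide:
    - [0, 0, -0.03]
    - [0, 0, -0.06]
    - [0, 0, -0.09]
    - [0, 0, -0.12]
    - [0, 0, -0.15]
    - [0, 0, -0.18]
    - [0, 0, -0.2]
    - [0, 0, -0.22]
  grip: [-1, -1, -1, -1, -1, -1, -1, -1]

```text
clock: 11.28
position: [574.1, -169.5, 117.1]
ee_rot: [0.707, -0.707, 0.0, -0.0]
contact_force: [-0.4, -0.5, -1.4]
gripper_width: 22.6
grasp_force: 58.9
```

>>> servo_tool:
  rotation:
    - [0, 0, 0]
    - [0, 0, 0]
    - [0, 0, 0]
    - [0, 0, 0]
  slide:
    - [0, 0, -0.005]
    - [0, 0, -0.01]
    - [0, 0, -0.015]
    - [0, 0, -0.015]
  grip: [-1, -1, -1, -1]

```text
clock: 11.78
position: [574.1, -169.5, 115.7]
ee_rot: [0.707, -0.707, 0.0, -0.0]
contact_force: [-2.5, 1.6, 5.4]
gripper_width: 22.8
grasp_force: 59.2
```

Contact came at the expected seating height. I'll press about 1 mm more, release and rise.

>>> servo_tool:
  rotation:
    - [0, 0, 0]
    - [0, 0, 0]
    - [0, 0, 0]
    - [0, 0, 0]
    - [0, 0, 0]
    - [0, 0, 0]
    - [0, 0, 0]
    - [0, 0, 0]
  slide:
    - [0, 0, -0.005]
    - [0, 0, -0.005]
    - [0, 0, 0]
    - [0, 0, 0]
    - [0, 0, 0]
    - [0, 0, 0]
    - [0, 0, 0]
    - [0, 0, 0]
  grip: [-1, -1, 1, 1, 1, 1, 1, 1]

```text
clock: 12.78
position: [574.0, -169.5, 114.2]
ee_rot: [0.707, -0.707, -0.0, 0.0]
contact_force: [0.3, 0.9, -0.1]
gripper_width: 85.4
grasp_force: 0.0
```

>>> servo_tool:
  rotation:
    - [0, 0, 0]
    - [0, 0, 0]
    - [0, 0, 0]
    - [0, 0, 0]
    - [0, 0, 0]
    - [0, 0, 0]
    - [0, 0, 0]
    - [0, 0, 0]
  slide:
    - [0, 0, 0.05]
    - [0, 0, 0.15]
    - [0, 0, 0.3]
    - [0, 0, 0.5]
    - [0, 0, 0.7]
    - [0, 0.2, 0.75]
    - [0, 0.4, 0.75]
    - [0, 0.4, 0.75]
  grip: [1, 1, 1, 1, 1, 1, 1, 1]

```text
clock: 13.78
position: [574.1, -87.5, 265.6]
ee_rot: [0.708, -0.706, 0.0, -0.001]
contact_force: [-0.3, -0.6, 0.5]
gripper_width: 85.6
grasp_force: 0.0
```

Run:
```python
from axis import *
snap('scene');e=snap('side')
cv2.imwrite('pics/d3.png',cv2.resize(e['image'][150:350,270:510],None,fx=2.8,fy=2.8)[:,:,::-1])
for n in('scene','side'):
    d=load(n);P=cloud(d);im=d['image'].astype(int);r,g=im[...,0],im[...,1];Z=P[...,2]
    m=(r>2.2*g)&(r>60)&(np.hypot(P[...,0]-573,P[...,1]+170)<25)&(Z>110)
    print(n,m.sum(),np.percentile(P[m],[2,50,98],axis=0).round(1).tolist())
    m=(im.max(-1)<60)&(abs(P[...,0]-700)<35)&(abs(P[...,1]+97)<30)&(Z>50);print('knob',P[m].max(0))
```

```text
scene 354 [[564.9, -179.7, 116.4], [577.3, -173.0, 155.7], [585.4, -158.4, 159.2]]
knob [716.23168237 -82.28133399  86.65965903]
side 375 [[562.3, -179.9, 115.1], [571.1, -175.7, 145.9], [583.7, -159.7, 160.3]]
knob [711.6748369  -81.79766305  87.6704347 ]
```

View pics/d3.png

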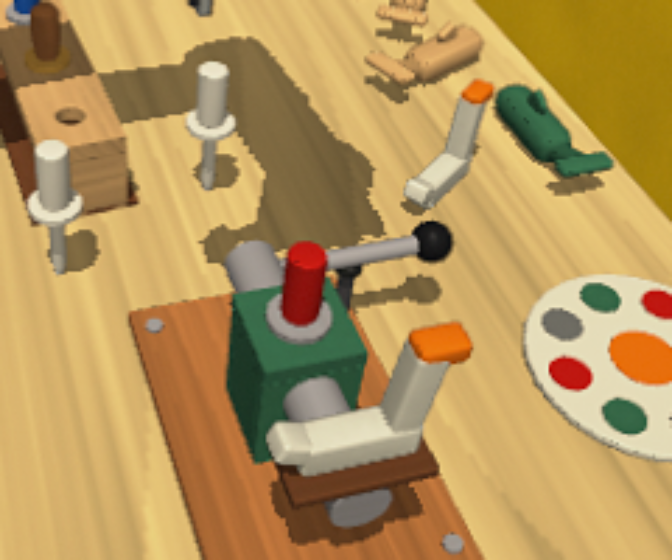

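The pin's collar sits on the housing at (300,318) and the grip top measures about 158 mm, as expected when fully home. The lever is level and the robot is clear of everything.

```bash
python3 -c "
from bench import job_done;print(job_done())"
```

```text
the job is handed in; nothing more can be done
None
```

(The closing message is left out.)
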